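Press the ready plug home in the bronze panel

ROBOT

A 6-joint arm with a two-finger parallel gripper is mounted at the origin on the work surface. World frame = base frame: x ahead of the robot, y to its left, z up, the work surface at z = 0. Lengths are in m, angles in rad, forces in N, time in s.
With the tool pointing down it reaches from about 0.3 to 0.825 m from the base axis. Payload 5.4 kg.
Tool frame: the origin (TCP) lies midway between the tips of the shut fingers; the grasp point (between the pads) lies 19 mm behind it; z points along the fingers, y is the line along which they close (so a half turn about z gives the same grasp; the last joint's range is limited). The gripper opens to 92 mm and grips with 3 to 60 N. Pads are 20 mm wide; open, the fingers measure 128 mm over their backs; the gripper's body (75 mm by 189 mm) begins 69 mm behind the grasp point.
Start: joints at [-1.358, 0.158, 1.597, -0, 1.386, -0.21], TCP at [0.236, -0.524, 0.215] pointing down, gripper open.
Joint ranges: [-2.91, 2.91], [-0.94, 2.29], [0.18, 2.7], [-1.29, 4.43], [0.17, 2.64], [-3, 3]. Speed limits (rad/s): [2.57, 2.57, 3.14, 3.14, 3.14, 3.14].

INTERFACE

Orientations are given as a unit quaternion [w, x, y, z].
In Python, from workcell import sensors, cams, r, models gives the robot as it stands.
- The arm moves only by the shell command python3 -m pendant 'ROWS' [FORCE]. ROWS is JSON, a list of rows, each a list of 3 entries, a list of its own where there are three numbers: the shift along the world's x, y, z in m, then the turn about the world's z in rad, then the opening in per cent of the stroke, from 0 (shut) to 100 (fully open). In form: [[[tx, ty, tz], yaw, gripper], ...]. A call has 1 to 20 rows; each row is the pose to reach, as a shift and turn from the pose commanded when the call began; what a row does not reach only later rows make up. A row lasts 1/8 s, in which the tool goes at most 62.5 mm and 10.7 degrees, less where a joint would pass 70% of its speed; a pose out of reach is approached as far as the arm can. A call with a gripper value outside its range is refused whole. The fingers move at their own pace and stop on an object; FORCE is the grip in N (left out, the last holds). Time passes only in rows, so rows that repeat a pose let the fingers close. It gives the time, the measured TCP pose, the force, the opening and the grip force at its end, in the units of the state.
- sensors.observe(): the state, without advancing time (a new reading comes with each control period).
- cams.get_image(name): name is "scene" or "top"; returns a dict with "pixels" (400x640x3 uint8, red, green, blue), "fx", "fy", "cx", "cy" (pixels), "eye" and "orientation" of the camera in the world. Camera axes: x right, y down, z forward; pixel columns grow to the right and rows downward; lengths in m; the calibration is good to about 2 mm. A picture is of the moment at which its call begins. There is no depth.
- r.sign_off(): hands the job in; it is judged then, once.
Trained networks look in a picture, given as the dict that the camera call returned (one of the last four; its "shot" number tells which), for a name from the list of things; names that differ only in an ending like _2 or _b are one class to them, and where a whole thing is asked for, a point or a joint stands for the part that bears it (a point fixed in the world has none). Each returns a list of dicts, best first, with "p" (0 to 1); they miss things now and then, are a little off and sometimes report something else, mostly with a low value. They report only what shows in the picture. A call takes as long as a camera call. They do not tell look-alikes from the thing itself.
- models.trace(picture, query): "mask" (400x640 bool, what is visible of it) and "point" ([column, row] in pixels, amid what is visible of it).
The state is a dict: "time": time; "joint_positions": joint angles; "qvel": joint speeds; "effort": joint torques, N m; "eef_pos": TCP position; "eef_rot": TCP orientation; "ft_force": force on the tool from outside, world axes, zero at the start; "torque": the same for the moment, N m; "width": opening from 0.0 (shut) to 1.0 (fully open); "grasp_force": force on a finger pad.
Only numpy, scipy, OpenCV 4.12 (cv2) and the standard library are available. Lean on these libraries where they do the work, as an engineer would, in place of code of your own. Each camera call takes 0.05 s, during which the arm holds its last target. There are 200 camera calls.

TASK

Only the yellow-headed plug in the bronze panel has been fitted and is ready: with your fingertips, gently press it straight down until its head rests fully home on its seat, then withdraw. Do not pull it up, do not touch the red, blue and white plugs or their seats, which still have to be fitted and must stay standing proud, and leave the jar, the plaster bell and the hammer where they are.

Things in the scene. Friction and masses are not known exactly. Their poses are not given: they have to be found in the camera images.
- panel: cast bronze relief panel, 240 (own x) by 310 (own y) mm, lying level and fast on two wooden bearers; origin under its centre on the bench, z up; its flat face is 50 mm above the bench, with a 4 mm rim and a small hat relief (80 mm across, 12 mm high) in the middle
- seat_yellow: bronze seat of the yellow-headed plug: a fixed disc 36 mm across and 6 mm high on the panel's face, origin at the centre of its underside (50 mm above the bench); it carries the plug
- top_yellow (a point): centre of the top of the yellow plug's head: a yellow disc 28 mm across and 8 mm thick on a 12 mm steel shank, moving straight up and down in its seat. It stands proud at the start, head underside 9 to 12 mm above the seat; all four plugs are alike but for colour, and their centres are at least 100 mm apart
- seat_red: bronze seat of the red-headed plug: a fixed disc 36 mm across and 6 mm high on the panel's face, origin at the centre of its underside (50 mm above the bench); it carries the plug
- top_red (a point): centre of the top of the red plug's head: a red disc 28 mm across and 8 mm thick on a 12 mm steel shank, moving straight up and down in its seat. It stands proud at the start, head underside 9 to 12 mm above the seat; all four plugs are alike but for colour, and their centres are at least 100 mm apart
- seat_blue: bronze seat of the blue-headed plug: a fixed disc 36 mm across and 6 mm high on the panel's face, origin at the centre of its underside (50 mm above the bench); it carries the plug
- top_blue (a point): centre of the top of the blue plug's head: a blue disc 28 mm across and 8 mm thick on a 12 mm steel shank, moving straight up and down in its seat. It stands proud at the start, head underside 9 to 12 mm above the seat; all four plugs are alike but for colour, and their centres are at least 100 mm apart
- seat_white: bronze seat of the white-headed plug: a fixed disc 36 mm across and 6 mm high on the panel's face, origin at the centre of its underside (50 mm above the bench); it carries the plug
- top_white (a point): centre of the top of the white plug's head: a white disc 28 mm across and 8 mm thick on a 12 mm steel shank, moving straight up and down in its seat. It stands proud at the start, head underside 9 to 12 mm above the seat; all four plugs are alike but for colour, and their centres are at least 100 mm apart
- plug_yellow (a joint): how far the yellow plug is pressed in, in m: 0 to 0.003 at the start, 0.012 fully home, where the head's underside rests solidly on the seat and its top is 64 mm above the bench. It slides against about 3 N of steady friction, stays where it is left and does not spring back; pulled upward the value turns negative
- wax_jar: loose amber glass jar with a steel cap, 68 mm across, 75 mm high, standing beside the panel; origin at the centre of its underside
- plaster_bell: loose white plaster bell, 84 mm across the foot, 85 mm high, standing beside the panel; origin at the centre of its underside
- hammer: loose hammer with a wooden handle, 260 mm long, lying on the bench beyond the panel; origin near its middle at the bench
Mind the look-alikes: they are no part of the job. Leave any pink look-alike of the wax_jar alone.

How it is judged:
On the way:
1. the fingertips push the yellow plug down (contact force between the fingers and seat_yellow above 0.5 N and value of joint plug_yellow above 0.005 m), for 0.05 s.
At the end, for the whole second after the job is handed in: The yellow plug is home to within 1.5 mm; the red, blue and white plugs are within 3 mm of where they stood; the jar, the bell and the hammer are at rest within 15 mm of where they were (value of joint plug_yellow above 0.0105 m and distance of each of top_red, top_blue, top_white from where it was at the start of the episode below 0.003 m and distance of each of wax_jar, plaster_bell, hammer from where it was at the start of the episode below 0.015 m and linear speed of each of wax_jar, plaster_bell, hammer below 0.02 m/s); the robot touches nothing.
It fails at once if the red, blue or white plug or its seat is touched, or one of those plugs shifts by more than 3 mm (contact force between any of the arm, the fingers and seat_red above 1 N or distance of any of top_red, top_blue, top_white from where it was at the start of the episode above 0.003 m or contact force between any of the arm, the fingers and seat_blue above 1 N or contact force between any of the arm, the fingers and seat_white above 1 N).
It fails at once if the yellow plug is pulled up out of its seat (value of joint plug_yellow below -0.002 m).
It fails at once if the yellow plug is pushed with more than 40 N (contact force between any of the arm, the fingers and seat_yellow above 40 N).
It fails at once if the jar, the bell or the hammer is moved by more than 15 mm (distance of any of wax_jar, plaster_bell, hammer from where it was at the start of the episode above 0.015 m).
It also fails if it takes over 29 s, if anything falls off the work surface, if the arm or the gripper's body presses on something with over 40 N, if the wrist force passes 120 N, or if a joint passes its speed limit or range.

## Working session

There is one attempt and no reset: what is moved stays moved. The work goes in short steps, Python scripts to look and compute and a shell command to move; the robot and the scene stay as the last step left them, time stands still between calls to the robot, and variables do not carry over. Pictures are saved under pics/ and viewed, at most 10 in all, crops included, and the job is handed in when it is done.

```bash
mkdir -p pics; cat > h.py <<'E'
import numpy as np,cv2
from scipy.spatial.transform import Rotation as R
from workcell import sensors,cams,r,models
def ray(im,px):
    q=im["orientation"]; d=np.array([(px[0]-im["cx"])/im["fx"],(px[1]-im["cy"])/im["fy"],1.])
    return np.array(im["eye"]),R.from_quat([q[1],q[2],q[3],q[0]]).apply(d)
def onz(im,px,z):
    e,d=ray(im,px); return e+d*(z-e[2])/d[2]
def proj(im,p):
    q=im["orientation"]; c=R.from_quat([q[1],q[2],q[3],q[0]]).inv().apply(np.array(p)-im["eye"])
    return im["fx"]*c[0]/c[2]+im["cx"],im["fy"]*c[1]/c[2]+im["cy"]
def tri(a,b):
    (e,d),(f,g)=a,b
    d=d/np.linalg.norm(d);g=g/np.linalg.norm(g)
    s=np.linalg.lstsq(np.c_[d,-g],f-e,rcond=None)[0]
    return (e+s[0]*d+f+s[1]*g)/2,np.linalg.norm(e+s[0]*d-f-s[1]*g)
E
python3 - <<'E'
from h import *
for n in("scene","top"):
    im=cams.get_image(n); cv2.imwrite(f"pics/{n}.png",im["pixels"][...,::-1])
    print(n,im["eye"])
    for q in("top_yellow","top_red","top_blue","top_white","wax_jar","plaster_bell","hammer"):
        for x in models.trace(im,q)[:3]:
            print(q,round(x["p"],2),np.round(x["point"]),x["mask"].sum(),im["pixels"][x["mask"]].mean(0).round(),onz(im,x["point"],.073).round(3))
s=sensors.observe();print(s["eef_pos"],s["eef_rot"],s["ft_force"],s["width"],s["time"])
E
```

```text
scene [0.9963654  0.5268306  0.66701599]
top_yellow 0.54 [297. 159.] 75 [164. 133.  54.] [ 0.623 -0.098  0.073]
top_red 0.6 [351. 199.] 110 [143.  42.  33.] [0.6   0.086 0.073]
top_white 0.6 [328. 136.] 41 [190. 182. 164.] [ 0.504 -0.133  0.073]
top_white 0.25 [350. 203.] 223 [112.  49.  34.] [0.608 0.092 0.073]
wax_jar 0.75 [464. 241.] 1344 [145.  85.  88.] [0.488 0.305 0.073]
wax_jar 0.68 [408. 228.] 1166 [113.  95.  79.] [0.555 0.216 0.073]
wax_jar 0.42 [351. 207.] 194 [114.  48.  34.] [0.615 0.104 0.073]
plaster_bell 0.6 [288. 134.] 682 [119. 105.  90.] [ 0.584 -0.203  0.073]
hammer 0.78 [286. 256.] 1498 [144. 119.  93.] [0.797 0.135 0.073]
top [0.59344796 0.00715115 0.86779303]
top_yellow 0.71 [382. 192.] 153 [143. 117.   1.] [ 0.627 -0.103  0.073]
top_yellow 0.16 [300. 121.] 1839 [106.  84.  57.] [0.762 0.06  0.073]
top_red 0.58 [288. 202.] 176 [129.  34.  19.] [0.603 0.08  0.073]
top_blue 0.62 [296. 263.] 141 [ 39.  65. 110.] [0.485 0.061 0.073]
top_white 0.56 [393. 253.] 166 [141. 140. 126.] [ 0.508 -0.127  0.073]
wax_jar 0.96 [185. 276.] 1150 [123.  69.  76.] [0.454 0.276 0.073]
wax_jar 0.71 [233. 233.] 1036 [111. 101.  88.] [0.54  0.186 0.073]
plaster_bell 0.66 [451. 232.] 1204 [81. 73. 64.] [ 0.553 -0.24   0.073]
hammer 0.58 [301. 122.] 1877 [105.  83.  57.] [0.762 0.058 0.073]
hammer 0.58 [236. 235.] 967 [113. 102.  89.] [0.537 0.18  0.073]
[ 0.23591421 -0.52435929  0.21461885] [ 1.34514415e-05  9.77739167e-01  2.09824024e-01 -2.49196013e-06] [0.4794745  0.45488282 0.75031774] 1.0024529628695307 0.8
```

```bash
python3 - <<'E'
import cv2
t=cv2.imread("pics/top.png");s=cv2.imread("pics/scene.png")
cv2.imwrite("pics/topc.png",cv2.resize(t[90:310,150:480],None,fx=2.4,fy=2.4,interpolation=cv2.INTER_CUBIC))
cv2.imwrite("pics/scenec.png",cv2.resize(s[100:220,230:390],None,fx=5,fy=5,interpolation=cv2.INTER_CUBIC)[:600])
E
```

```text
(no output)
```

View pics/topc.png

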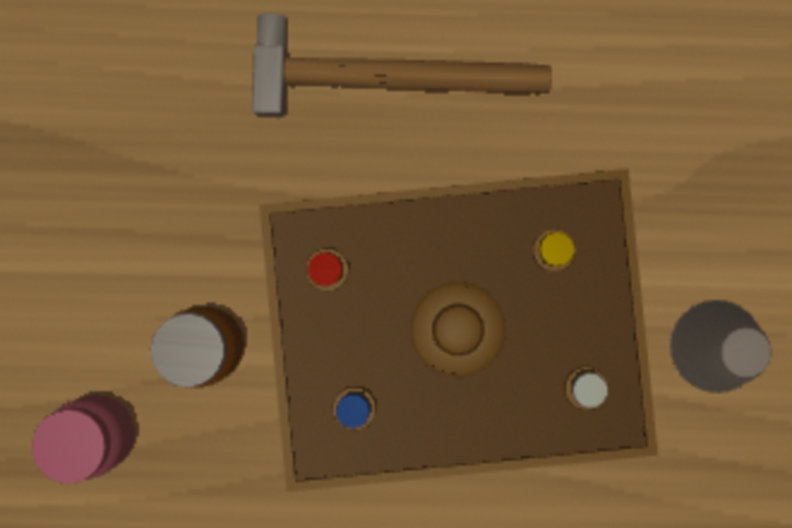

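View pics/scenec.png

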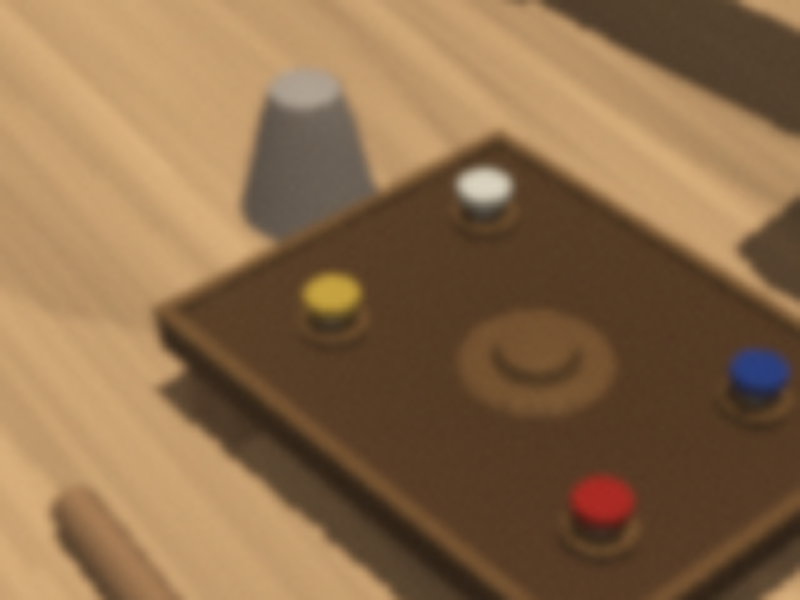

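The top view shows one yellow head at (382,194), with red at (286,202), blue at (297,261) and white at (396,252). The scene view shows it at about (296,159). It's the only yellow thing on the panel and it stands on its own seat. The pink jar at about (180,275) is the look-alike. Next I'll measure the yellow head precisely.

```bash
python3 - <<'E'
from h import *
P=[]
for n in("top","scene"):
    im=cams.get_image(n);m=models.trace(im,"top_yellow")[0]
    h=cv2.cvtColor(im["pixels"],cv2.COLOR_RGB2HSV)
    k=cv2.inRange(h,(22,130,90),(36,255,255)); 
    nn,l,st,c=cv2.connectedComponentsWithStats(k)
    i=1+np.argmin(np.linalg.norm(c[1:]-m["point"],axis=1)-st[1:,4]*.01)
    print(n,c[i],st[i]); P.append((im,c[i]))
    for z in(.073,.075):print(onz(im,c[i],z))
print(tri(ray(*P[0]),ray(*P[1])))
E
python3 -m pendant '[[[0.0,0.0,0.0],0,0],[[0.05,0.04,0.0],0,0],[[0.1,0.1,0.0],0,0],[[0.14,0.14,0.0],0,0],[[0.18,0.18,0.0],0,0],[[0.22,0.22,0.0],0,0],[[0.26,0.26,0.0],0,0],[[0.3,0.3,0.0],0,0],[[0.34,0.34,0.0],0,0],[[0.34,0.34,0.0],0,0],[[0.34,0.34,0.0],0,0]]'
```

```text
top [381.61875 193.38125] [375 187  14  14 160]
[ 0.62504594 -0.10307652  0.073     ]
[ 0.62496642 -0.10279915  0.075     ]
scene [295.90243902 158.41463415] [292 156   9   6  41]
[ 0.62337716 -0.10286466  0.073     ]
[ 0.62463298 -0.10074453  0.075     ]
(array([ 0.6244208 , -0.10252593,  0.07380546]), np.float64(0.0014661777602439198))
time: 2.38
eef_pos: [0.5756, -0.1847, 0.2144]
eef_rot: [0.0, 0.978, 0.21, -0.0]
ft_force: [-0.3, -0.6, 0.2]
width: 0.004
grasp_force: 0.0
```

```bash
python3 -m pendant '[[[0.025,0.04,0.0],0,0],[[0.049,0.082,0.0],0,0],[[0.049,0.082,0.0],0,0],[[0.049,0.082,-0.04],0,0],[[0.049,0.082,-0.08],0,0],[[0.049,0.082,-0.11],0,0],[[0.049,0.082,-0.125],0,0],[[0.049,0.082,-0.125],0,0],[[0.049,0.082,-0.125],0,0],[[0.049,0.082,-0.125],0,0]]'
python3 - <<'E'
from h import *
im=cams.get_image("scene");cv2.imwrite("pics/a.png",cv2.resize(im["pixels"][90:220,220:380,::-1],None,fx=4,fy=4,interpolation=cv2.INTER_CUBIC))
print(sensors.observe()["eef_pos"])
E
```

```text
time: 3.62
eef_pos: [0.6259, -0.1029, 0.0913]
eef_rot: [0.001, 0.978, 0.21, 0.001]
ft_force: [-0.3, -0.5, -0.3]
width: 0.006
grasp_force: 0.0
[ 0.62574691 -0.10270049  0.0910211 ]
```

View pics/a.png

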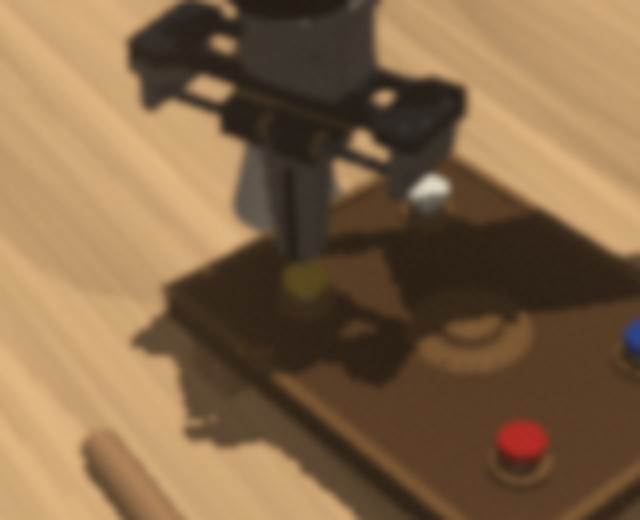

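The shut fingers are directly above the yellow head, which is at (305,280) in the crop. The other plugs are clear of the gripper. Now I'll press down slowly.

```bash
python3 -m pendant '[[[0,0,-0.005],0,0],[[0,0,-0.01],0,0],[[0,0,-0.013],0,0],[[0,0,-0.015],0,0],[[0,0,-0.017],0,0],[[0,0,-0.019],0,0],[[0,0,-0.02],0,0],[[0,0,-0.02],0,0],[[0,0,-0.02],0,0]]'
```

```text
time: 4.8
eef_pos: [0.6249, -0.1023, 0.0695]
eef_rot: [-0.0, 0.978, 0.21, -0.0]
ft_force: [-1.5, 0.8, 1.7]
width: 0.005
grasp_force: 0.8
```

```bash
python3 -m pendant '[[[0,0,-0.001],0,0],[[0,0,-0.002],0,0],[[0,0,-0.003],0,0],[[0,0,-0.004],0,0],[[0,0,-0.004],0,0],[[0,0,-0.004],0,0]]'
```

```text
time: 5.55
eef_pos: [0.625, -0.1024, 0.0655]
eef_rot: [0.0, 0.978, 0.21, 0.0]
ft_force: [-0.2, 0.1, 0.8]
width: 0.005
grasp_force: 0.2
```

```bash
python3 -m pendant '[[[0,0,-0.0005],0,0],[[0,0,-0.001],0,0],[[0,0,-0.001],0,0],[[0,0,-0.001],0,0]]'
```

```text
time: 6.05
eef_pos: [0.625, -0.1024, 0.0647]
eef_rot: [0.0, 0.978, 0.21, 0.0]
ft_force: [-0.3, 0.3, 2.6]
width: 0.005
grasp_force: 1.3
```

```bash
python3 -m pendant '[[[0,0,-0.0005],0,0],[[0,0,-0.0005],0,0],[[0,0,-0.0005],0,0]]'
```

```text
time: 6.42
eef_pos: [0.6251, -0.1025, 0.0644]
eef_rot: [0.0, 0.978, 0.21, 0.0]
ft_force: [-1.1, 1.0, 4.6]
width: 0.005
grasp_force: 2.4
```

```bash
python3 -m pendant '[[[0,0,-0.0003],0,0],[[0,0,-0.0003],0,0],[[0,0,-0.0003],0,0]]'
```

```text
time: 6.8
eef_pos: [0.6251, -0.1024, 0.0643]
eef_rot: [0.0, 0.978, 0.21, 0.0]
ft_force: [-1.8, 1.4, 5.9]
width: 0.002
grasp_force: 3.2
```

```bash
python3 -m pendant '[[[0,0,-0.0005],0,0],[[0,0,-0.0005],0,0],[[0,0,-0.0005],0,0]]'
```

```text
time: 7.18
eef_pos: [0.6251, -0.1024, 0.0643]
eef_rot: [0.0, 0.978, 0.21, 0.0]
ft_force: [-4.7, 1.2, 9.0]
width: 0.006
grasp_force: 4.5
```

The force climbs from 5.9 to 9 N with no further travel, so the head is resting on its seat. I'll withdraw straight up.

```bash
python3 -m pendant '[[[0,0,0.003],0,0],[[0,0,0.01],0,0],[[0,0,0.03],0,0],[[0,0,0.08],0,0],[[0,0,0.13],0,0],[[0,0,0.15],0,0],[[-0.04,-0.04,0.15],0,0],[[-0.08,-0.08,0.15],0,0],[[-0.12,-0.12,0.15],0,0],[[-0.16,-0.16,0.15],0,0],[[-0.2,-0.2,0.15],0,0],[[-0.24,-0.24,0.15],0,0],[[-0.24,-0.24,0.15],0,0],[[-0.24,-0.24,0.15],0,0],[[-0.24,-0.24,0.15],0,0]]'
python3 - <<'E'
from h import *
im=cams.get_image("scene");cv2.imwrite("pics/b.png",cv2.resize(im["pixels"][100:220,230:390,::-1],None,fx=5,fy=5,interpolation=cv2.INTER_CUBIC))
E
```

```text
time: 9.05
eef_pos: [0.3858, -0.3413, 0.2131]
eef_rot: [-0.0, 0.978, 0.211, 0.0]
ft_force: [0.2, 0.3, 0.6]
width: 0.005
grasp_force: 0.0
```

View pics/b.png

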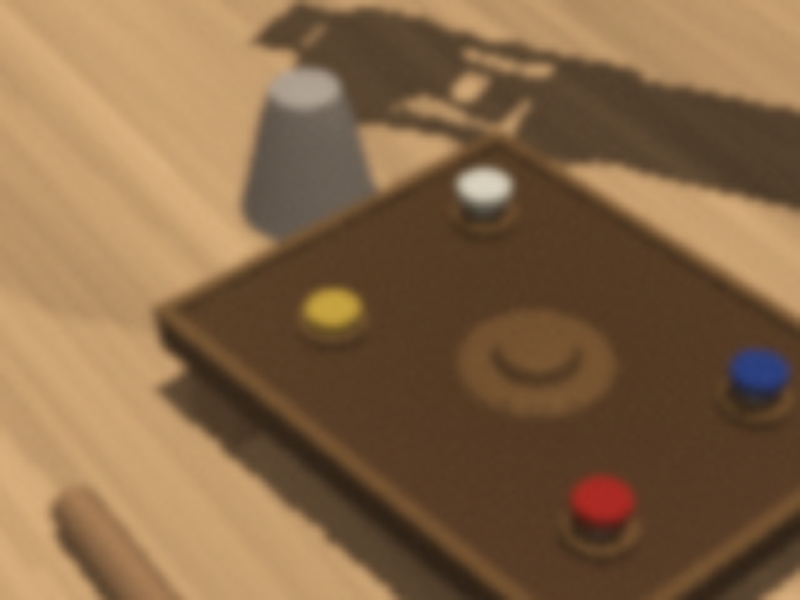

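The yellow head, at (333,308) in the crop, now rests on its seat. The white, blue and red plugs, the bell and the visible end of the hammer's handle haven't moved.

```bash
python3 -c "
from workcell import r
print(r.sign_off())"
```

```text
the job is handed in; nothing more can be done
None
```

The yellow plug is pressed home on its seat, peaking at about 9 N in the readings, the fingers are withdrawn, nothing else visibly moved in the final camera crop (jar out of frame), and the job is handed in; no verdict came back.

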